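# Set the travel stop of a binding box lid

## Task

The sliding lid of the plywood accessory box has begun to bind somewhere on its way shut. Slide it gently towards the red travel stop until you feel it bind firmly (about 10 N on the pull; never force it with more than 15 N) and leave it sitting there; then run the stop back until it rests against the lid's end cleat, without shoving the lid out of the tight spot, and do not move the stop at any other time. Finally draw the lid back a finger's width (15 to 20 mm) from the stop so that it runs free again, let go, and leave the things around the box alone.

Things in the scene. Friction and masses are not known exactly. Their poses are not given: they have to be found in the camera images.
- box: Plywood box on the desk, fixed, 200 (x) x 460 (y) x 78 mm high, with an aluminium channel 14 mm high on each long edge (channel tops 92 mm above the desk). Origin: centre of its underside. Its y axis is the direction of the track: +y closes the lid, towards the stop; x is across, z up.
- rail: Aluminium channel on the box's +x long edge, 26 mm wide, T-slot in its top. Origin: middle of its top face, 91 mm along x from the box's centre line, 92 mm above the desk; axes as the box. A runner of the lid slides inside it. At one hidden, unseen place its lip pinches that runner: the lid starts to bind with its leading edge anywhere from 55 to 140 mm along +y past the box's middle.
- lid: Plywood lid 164 (x) x 220 (y) x 8 mm, 0.45 kg, sliding along the box's y in the channels; axes as the box. Origin: centre of its underside, 80 mm above the desk. Leading edge 110 mm along +y, at the start 0 to 30 mm past the box's middle. Runs free at about 4.5 N; in the tight spot the push grows by about 0.85 N per mm. Let go there, it stays pinched; pushed back with 4 to 5 N it comes out.
- lid_pull (a point): Middle of the dark wooden pull that stands on the lid's centre: a block 64 (x) x 16 (y) x 36 mm high, its foot on the lid at 88 mm and its top at 124 mm above the desk; this point is half-way up (106 mm). Nothing else stands on the lid within 95 mm along y.
- lid_edge (a point): Point on the leading (+y) face of the lid's end cleat, a wooden strip 100 (x) x 8 (y) x 18 mm high at the lid's leading edge, centred on the lid; this point is 40 mm along +x from the middle, 101 mm above the desk. The face that the stop's lug meets.
- stop: Red plastic travel stop held by friction in the T-slot of the rail (about 1.5 N moves it along y, and it stays where it is left). Origin: centre of the foot of its upright block, on the rail's top, 92 mm above the desk; axes as the box. From the block a lug 48 mm long, 10 mm thick, 15 mm high reaches over the lid's path towards -x.
- stop_grip (a point): Centre of the stop's upright block, 26 (x) x 18 (y) x 42 mm high, on the rail (block foot 92.5 mm, top 134 mm above the desk); this point is 24 mm above the rail's top, 116 mm above the desk. Starts at least 25 mm beyond any place where the lid can be bound.
- stop_face (a point): Point on the -y face of the stop's lug, which meets the lid's cleat: 51 mm towards -x and 9 mm towards -y from the stop's origin, 101 mm above the desk. Its y measured in lid_edge's axes is the gap between stop and lid.
- handheld_mid (a point): Black handheld radio lying on the desk beside the box, 56 x 115 x 34 mm and a 100 mm aerial; bystander. This point is the middle of its body, half-way up.
- pen_mug: White mug of pens, 72 mm across, 90 mm high (pens to 140 mm), standing beside the box; bystander. Origin: centre of its underside.
- desk_mic: Black desk microphone, base 130 x 100 x 28 mm, gooseneck and ball to 210 mm high, off the box's -y end; bystander. Origin: centre of its underside.

How it is judged:
By the outcome, as a careful person would: the job done as asked, in the order asked, and still so for the second after the job is handed in, with the robot touching nothing.
It also fails if it takes over 64 s, if anything falls off the work surface, if the arm or the gripper's body presses on something with over 40 N, if the wrist force passes 120 N, or if a joint passes its speed limit or range.

## Robot

A 6-joint arm with a two-finger parallel gripper is mounted at the origin on the work surface. World frame = base frame: x ahead of the robot, y to its left, z up, the work surface at z = 0. Lengths are in m, angles in degrees, forces in N, time in s.
With the tool pointing down it reaches from about 0.325 to 0.775 m from the base axis. Payload 5.5 kg.
Tool frame: the origin (TCP) lies between the finger pads; the fingertips stand 14 mm ahead of it and the grasp point (between the pads) lies 5 mm behind it; z points along the fingers, y is the line along which they close (so a half turn about z gives the same grasp; the last joint's range is limited). The gripper opens to 88 mm and grips with 3 to 60 N. Pads are 20 mm wide; open, the fingers measure 115 mm over their backs; the gripper's body (75 mm by 178 mm) begins 61 mm behind the grasp point.
Start: joints at [-76.587, 5.22, 70.514, -0, 104.267, -3.249], TCP at [0.172, -0.575, 0.237] pointing down, gripper open.
Joint ranges: [-164.24, 164.24], [-49.07, 125.15], [9.68, 141.18], [-86.29, 266.29], [3.28, 154.24], [-151.56, 151.56]. Speed limits (degrees/s): [147.25, 147.25, 172.46, 180, 180, 180].

## Interface

Orientations are given as a 3x3 rotation matrix whose columns are the frame's x, y, z axes.
In Python, from cell import read_state, optics, bot gives the robot as it stands.
- The arm moves only by the shell command python3 -m creep 'ROWS' [FORCE]. ROWS is JSON, a list of rows, each a list of 3 entries, a list of its own where there are three numbers: the shift along the tool's x, y, z in m, then the turn, a rotation vector about the tool's x, y, z in rad, then the opening, from 0 (shut) to 1 (fully open). In form: [[[x, y, z], [wx, wy, wz], grip], ...]. A call has exactly 8 rows; each row shifts and turns the commanded pose from where the row before left it, along the tool's axes as they then stand; what a row does not reach is not made up. A row lasts 1/12 s, in which the tool goes at most 41.7 mm and 7.16 degrees, less where a joint would pass 70% of its speed; a pose out of reach is approached as far as the arm can. A call with a gripper value outside its range is refused whole. The fingers move at their own pace and stop on an object; FORCE is the grip in N (left out, the last holds). Time passes only in rows, so rows that do not move let the fingers close, or fill a call up. It gives the time, the measured TCP pose, the force, the opening and the grip force at its end, in the units of the state.
- read_state(): the state, without advancing time (a new reading comes with each control period).
- optics.get_image(name): name is "scene" or "top" or "wrist"; returns (picture, depth): 384x512x3 uint8, blue, green, red; 384x512 float32, m along the optical axis (not along the pixel's ray), 0 where there is no reading.
- optics.camera_info(name): a dict with "intrinsics" (3x3 intrinsics, pixels), "R" (3x3) and "t" (3): a world point X has camera coordinates R X + t; the wrist camera has in their place "mount" (4x4, takes a point from camera to tool coordinates, whose origin is the TCP and whose axes are the flange's). Camera axes: x right, y down, z forward; pixel columns grow to the right and rows downward; lengths in m; the calibration is good to about 2 mm. A picture is of the moment at which its call begins: read the wrist's pose just before it. camera_info takes no time and is no camera call.
- bot.close_job(): hands the job in; it is judged then, once.
Trained networks look in the newest picture that a camera, given by its name, has taken for a name from the list of things; names that differ only in an ending like _2 or _b are one class to them, and where a whole thing is asked for, a point or a joint stands for the part that bears it (a point fixed in the world has none). Each returns a list of dicts, best first, with "p" (0 to 1); they miss things now and then, are a little off and sometimes report something else, mostly with a low value. They report only what shows in the picture. A call takes as long as a camera call.
- optics.boxes_of(camera, thing): "centre" ([x, y, z] in m, in the coordinates of the camera as it stood for that picture, good to about 4 mm: the middle of the surface that is visible of it).
- optics.masks_of(camera, thing): "mask" (384x512 bool, what is visible of it).
The state is a dict: "t": time; "joints": joint angles; "qd": joint speeds; "joint_torque": joint torques, N m; "eef_pos": TCP position; "orientation": TCP orientation; "force": force on the tool from outside, world axes, zero at the start; "moment": the same for the moment, N m; "opening": finger opening in m; "finger_force": force on a finger pad.
Only numpy, scipy, OpenCV 4.12 (cv2) and the standard library are available. Lean on these libraries where they do the work, as an engineer would, in place of code of your own. Each camera call takes 0.05 s, during which the arm holds its last target. There are 200 camera calls.

## Working session

There is one attempt and no reset: what is moved stays moved. The work goes in short steps, Python scripts to look and compute and a shell command to move; the robot and the scene stay as the last step left them, time stands still between calls to the robot, and variables do not carry over. Pictures are saved under pics/ and viewed, at most 10 in all, crops included, and the job is handed in when it is done.

```bash
mkdir -p pics; cat > h.py <<'E'
import numpy as np, cv2
from cell import read_state, optics, bot
def world(cam,p,st=None):
    ci=optics.camera_info(cam); p=np.asarray(p,float)
    if cam=="wrist":
        st=st or read_state(); M=np.array(ci["mount"]); q=M[:3,:3]@p+M[:3,3]
        return np.array(st["orientation"])@q+np.array(st["eef_pos"])
    return np.array(ci["R"]).T@(p-np.array(ci["t"]))
E
python3 - <<'E'
from h import *
s=read_state(); print(s)
ims=[]
for c in ("top","scene"):
    im,d=optics.get_image(c); cv2.imwrite(f"pics/{c}0.png",im); np.save(f"{c}0.npy",d)
    for n in ("box","lid","lid_pull","lid_edge","stop","stop_grip","stop_face","handheld_mid","pen_mug","desk_mic"):
        r=optics.boxes_of(c,n)
        for k in r[:2]: print(c,n,round(k["p"],2),world(c,k["centre"]).round(4))
print(read_state()["t"])
E
```

```text
{'t': 0.0, 'joints': array([-7.65873807e+01,  5.26154494e+00,  7.05802010e+01, -2.37810495e-03,
        1.04265621e+02, -3.24806218e+00]), 'qd': array([ 0.00394827,  0.04228244, -0.05521215,  0.1219419 ,  0.05872462,
        0.05136358]), 'joint_torque': array([-1.72149579e-03, -4.46447361e+01, -4.06446826e+01,  6.99302251e-02,
        2.93574622e-02, -1.21486505e-04]), 'eef_pos': array([ 0.17195303, -0.57456127,  0.23553973]), 'orientation': array([[ 9.58022404e-01,  2.86692952e-01, -4.73805911e-04],
       [ 2.86693336e-01, -9.58020690e-01,  1.81347210e-03],
       [ 6.59938035e-05, -1.87318390e-03, -9.99998243e-01]]), 'force': array([ 0.75689301, -0.8938611 , -0.24324102]), 'moment': array([ 0.02700935, -0.03867055, -0.05968965]), 'finger_force': 0.0, 'opening': 0.0881209174173275}
top box 0.89 [ 0.4831 -0.0604  0.0851]
top lid 0.96 [ 0.4798 -0.1435  0.089 ]
top lid_pull 0.58 [ 0.4826 -0.1496  0.0876]
top lid_pull 0.21 [0.5512 0.1458 0.1124]
top lid_edge 0.78 [ 0.4822 -0.1453  0.0886]
top stop 0.64 [0.5527 0.147  0.1114]
top stop_grip 0.84 [0.5541 0.1435 0.1077]
top handheld_mid 0.92 [0.6544 0.0008 0.0339]
top pen_mug 0.85 [ 0.6541 -0.2487  0.061 ]
top desk_mic 0.98 [ 0.4998 -0.3903  0.0323]
scene box 0.86 [ 0.5032 -0.019   0.0809]
scene box 0.46 [0.6674 0.0065 0.0313]
scene lid 0.83 [ 0.4968 -0.1372  0.0931]
scene lid_edge 0.85 [ 0.4959 -0.1388  0.0913]
scene lid_edge 0.46 [ 0.4996 -0.0209  0.082 ]
scene stop 0.7 [0.5724 0.1527 0.114 ]
scene stop_grip 0.6 [0.571  0.1487 0.1208]
scene stop_grip 0.28 [ 0.4946 -0.1346  0.0895]
scene handheld_mid 0.73 [0.665  0.0136 0.0348]
scene pen_mug 0.59 [ 0.6598 -0.2377  0.0708]
scene desk_mic 0.76 [ 0.5189 -0.386   0.0294]
scene desk_mic 0.69 [ 0.5737 -0.0157  0.0968]
1.1
```

```bash
ls
```

```text
h.py
pics
scene0.npy
top0.npy
```

View pics/top0.png

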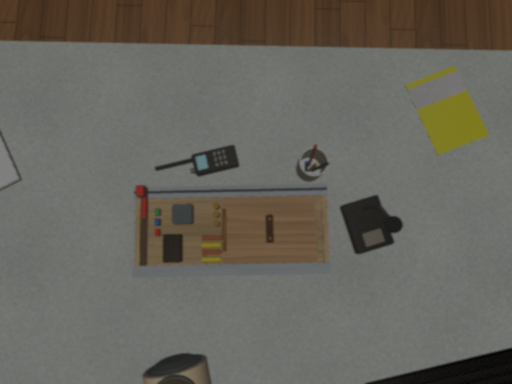

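```bash
cat > m.py <<'E'
from h import *
def cloud(c,d):
    ci=optics.camera_info(c);K=np.array(ci["intrinsics"]);v,u=np.mgrid[:384,:512]
    P=np.stack([(u-K[0,2])/K[0,0]*d,(v-K[1,2])/K[1,1]*d,d],-1)
    return (P-np.array(ci["t"]))@np.array(ci["R"])
E
python3 - <<'E'
from m import *
W=cloud("top",np.load("top0.npy")); im=cv2.imread("pics/top0.png").astype(int)
x,y,z=W[...,0],W[...,1],W[...,2]
def rect(m,n):
    P=W[m]; print(n,m.sum(),cv2.minAreaRect(P[:,:2].astype(np.float32)),P[:,2].mean().round(4))
reg=(x>.3)&(x<.64)&(y>-.36)&(y<.3)
rect(reg&(z>.068)&(z<.1),"box")
pull=(abs(x-.48)<.06)&(abs(y+.147)<.05)
rect(pull&(z>.112)&(z<.132),"pull")
rect((abs(x-.48)<.08)&(y>-.08)&(y<0.02)&(z>.099)&(z<.12),"cleat")
red=reg&(im[...,2]>im[...,1]+60)&(im[...,2]>im[...,0]+60)
rect(red&(z>.123),"stop block"); rect(red,"stop all"); rect(red&(z>.098)&(z<.118),"lug")
# lines: rail tops
E
```

```text
box 11662 ((0.5044142603874207, -0.05900803208351135), (0.2567025423049927, 0.4653661847114563), 2.377638339996338) 0.0888
pull 195 ((0.4841617941856384, -0.1480405032634735), (0.06103852391242981, 0.01552676409482956), 2.93109393119812) 0.1242
cleat 150 ((0.4806722402572632, -0.04199391230940819), (0.09932919591665268, 0.008035467937588692), 2.9806222915649414) 0.1062
stop block 64 ((0.5125651955604553, 0.020233094692230225), (0.2958320379257202, 0.023082509636878967), 68.6282730102539) 0.1479
stop all 163 ((0.47150924801826477, 0.04005129635334015), (0.29637619853019714, 0.09198671579360962), 64.01041412353516) 0.1141
lug 76 ((0.5268088579177856, 0.14520016312599182), (0.044186126440763474, 0.008252942003309727), 2.779651165008545) 0.1106
```

The top view shows +x up and +y left. The box is at px (135–328, 188–275), the pull at (269,228), the cleat at (224,228), the red stop at (141,195) with its lug down to 215. The radio (215,160), mug (312,165) and mic (370,225) are all clear of the path. Next I refine the axis and the stop position.

```bash
python3 - <<'E'
from m import *
W=cloud("top",np.load("top0.npy")); im=cv2.imread("pics/top0.png").astype(int)
x,y,z=W[...,0],W[...,1],W[...,2]
s=read_state()
ok=(x>.3)&(x<.62)&(y>-.36)&(y<.3)&(z>.06)
# rail tops (near rail): fit lines of outer edges per column
for lo,hi in((.35,.43),(.53,.62)):
    pts=[]
    for c in range(150,320):
        m=ok[:,c]&(z[:,c]>.0895)&(z[:,c]<.0955)&(x[:,c]>lo)&(x[:,c]<hi)
        if m.sum()>1: pts.append((y[:,c][m].mean(),x[:,c][m].min(),x[:,c][m].max()))
    p=np.array(pts); 
    for k in(1,2):
        f=np.polyfit(p[:,0],p[:,k],1); print(len(p),np.degrees(np.arctan(-f[0])).round(2),"x at y=-.06",np.polyval(f,-.06).round(4))
red=ok&(x>.5)&(y>.1)&(y<.2)&(im[...,2]>im[...,1]+40)&(im[...,2]>im[...,0]+40)
P=W[red]
for n,m in(("block",P[:,2]>.126),("lug",(P[:,2]>.1)&(P[:,2]<.116))):
    Q=P[m];print(n,len(Q),Q.mean(0).round(4),cv2.minAreaRect(Q[:,:2].astype(np.float32)))
b=ok&(z>.07)&(z<.1)&(abs(x-.48)<.06); print("box y ends",y[b].min(),y[b].max())
th=np.radians(2.6);u=np.array([-np.sin(th),np.cos(th)])
print("pull->",np.array([.4842,-.148])@u, "stop", P[P[:,2]>.126].mean(0)[:2]@u)
print("joint moves TCP delta in tool to above pull:",np.array(s["orientation"]).T@(np.array([.4842,-.148,.16])-s["eef_pos"]))
E
```

```text
170 2.41 x at y=-.06 0.3774
170 5.95 x at y=-.06 0.4112
170 -3.01 x at y=-.06 0.5464
170 3.62 x at y=-.06 0.5875
block 77 [0.5632 0.1495 0.1346] ((0.5640920996665955, 0.14943891763687134), (0.02305305004119873, 0.016905177384614944), 0.19065727293491364)
lug 93 [0.5286 0.1444 0.1108] ((0.5278102159500122, 0.1440134197473526), (0.046518273651599884, 0.010787982493638992), 2.4083495140075684)
box y ends -0.2900190042663448 0.1732357948471939
pull-> -0.16981240318121046 stop 0.12376166951281993
joint moves TCP delta in tool to above pull: [ 0.42143624 -0.31939867  0.0766323 ]
```

```bash
python3 -m creep '[[[0.03,-0.0228,0],[0,0,0],1],[[0.03,-0.0228,0],[0,0,0],1],[[0.03,-0.0228,0],[0,0,0],1],[[0.03,-0.0228,0],[0,0,0],1],[[0.03,-0.0228,0],[0,0,0],1],[[0.03,-0.0228,0],[0,0,0],1],[[0.03,-0.0228,0],[0,0,0],1],[[0.03,-0.0228,0],[0,0,0],1]]' && python3 -m creep '[[[0.03,-0.0228,0],[0,0,0],1],[[0.03,-0.0228,0],[0,0,0],1],[[0.03,-0.0228,0],[0,0,0],1],[[0.03,-0.0228,0],[0,0,0],1],[[0.03,-0.0228,0],[0,0,0],1],[[0.03,-0.0228,0],[0,0,0],1],[[0,0,0.02],[0,0,0.1235],1],[[0,0,0.02],[0,0,0.1235],1]]'
python3 - <<'E'
from m import *
s=read_state();im,d=optics.get_image("wrist");cv2.imwrite("pics/w1.png",im)
for n in("lid_pull","lid_edge","stop_grip","stop"):
    for k in optics.boxes_of("wrist",n)[:2]: print(n,round(k["p"],2),world("wrist",k["centre"],s).round(4))
print(s["t"],s["eef_pos"],s["orientation"],s["force"])
print(s["orientation"].T@(np.array([.4842,-.148,.107])-s["eef_pos"]))
E
```

```text
t: 1.77
eef_pos: [0.3503, -0.3297, 0.2369]
orientation: [[0.958, 0.286, 0.001], [0.286, -0.958, -0.001], [0.0, 0.001, -1.0]]
force: [-0.3, -0.3, 1.0]
opening: 0.0879
finger_force: 0.0
t: 2.43
eef_pos: [0.4846, -0.1467, 0.1975]
orientation: [[0.999, 0.043, 0.003], [0.043, -0.999, -0.001], [0.003, 0.001, -1.0]]
force: [0.4, 0.7, -0.5]
opening: 0.0878
finger_force: 0.0
lid_pull 0.73 [ 0.4996 -0.1432  0.0843]
lid_edge 0.96 [ 0.5005 -0.142   0.0847]
stop_grip 0.48 [ 0.5735 -0.0986  0.0945]
2.4333 [ 0.48455263 -0.14666263  0.19749055] [[ 9.99088906e-01  4.25726895e-02  2.98728160e-03]
 [ 4.25755303e-02 -9.99092851e-01 -8.93862447e-04]
 [ 2.94651756e-03  1.02023315e-03 -9.99995139e-01]] [ 0.36181618  0.67368808 -0.48330849]
[-0.00067588  0.00122882  0.09049025]
```

View pics/w1.png

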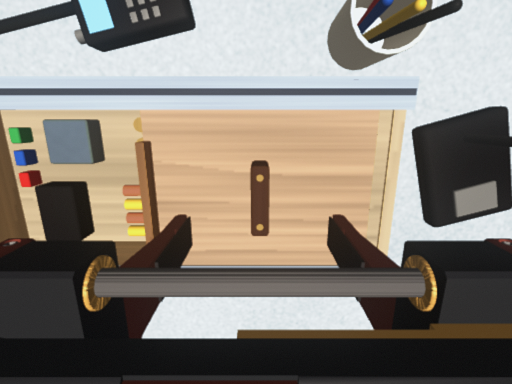

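The wrist view has the pull at (260,198), centred between the fingers. The rail runs level at row ~92, so the yaw is aligned. I measure the pull and rail from wrist depth while descending.

```bash
cat >> m.py <<'E'
def wcloud(d,s):
    ci=optics.camera_info("wrist");K=np.array(ci["intrinsics"]);v,u=np.mgrid[:384,:512]
    P=np.stack([(u-K[0,2])/K[0,0]*d,(v-K[1,2])/K[1,1]*d,d],-1)
    M=np.array(ci["mount"]);P=P@M[:3,:3].T+M[:3,3]
    return P@s["orientation"].T+s["eef_pos"]
E
python3 - <<'E'
from m import *
s=read_state();im,d=optics.get_image("wrist");W=wcloud(d,s)
m=np.zeros(d.shape,bool);m[150:245,235:290]=1
m&=(W[...,2]>.112)&(W[...,2]<.135);P=W[m];print(len(P),P.mean(0),cv2.minAreaRect(P[:,:2].astype(np.float32)))
g=cv2.imread("pics/w1.png",0).astype(int)
pts=[]
for u in range(20,410,5):
    v=70+np.argmin(g[70:110,u]); pts.append(W[v-5,u])
p=np.array(pts);f=np.polyfit(p[:,1],p[:,0],1);print("rail deg",np.degrees(np.arctan(-f[0])),p[:,2].mean(),np.polyval(f,.15))
E
```

```text
1320 [ 0.48732129 -0.14743969  0.12330461] ((0.4855971932411194, -0.14728446304798126), (0.06311538070440292, 0.015688788145780563), 3.018465757369995)
rail deg 2.6129896409660485 0.09517309813305493 0.5663210257257166
```

```bash
python3 -m creep '[[[0,0.001,0.015],[0,0,0],1],[[0,0,0.015],[0,0,0],1],[[0,0,0.015],[0,0,0],1],[[0,0,0.015],[0,0,0],0.6],[[0,0,0.015],[0,0,0],0.6],[[0,0,0.012],[0,0,0],0.6],[[0,0,0.003],[0,0,0],0.6],[[0,0,0],[0,0,0],0.4]]' 20
```

```text
t: 3.4
eef_pos: [0.4827, -0.1498, 0.1065]
orientation: [[0.999, 0.044, -0.001], [0.044, -0.999, 0.0], [-0.001, -0.0, -1.0]]
force: [0.1, -0.0, -0.4]
opening: 0.0578
finger_force: 0.0
```

```bash
python3 -m creep '[[[0.001,-0.002,0],[0,0,0],0.3],[[0,0,0],[0,0,0],0.2],[[0,0,0],[0,0,0],0.1],[[0,0,0],[0,0,0],0],[[0,0,0],[0,0,0],0],[[0,0,0],[0,0,0],0],[[0,0,0],[0,0,0],0],[[0,0,0],[0,0,0],0]]' 20
```

```text
t: 4.07
eef_pos: [0.4839, -0.1474, 0.1069]
orientation: [[0.999, 0.044, 0.0], [0.044, -0.999, 0.0], [0.0, -0.0, -1.0]]
force: [-0.1, 1.2, 1.5]
opening: 0.0161
finger_force: 20.0
```

```bash
python3 -m creep '[[[0,-0.003,0],[0,0,0],0],[[0,-0.003,0],[0,0,0],0],[[0,-0.003,0],[0,0,0],0],[[0,-0.003,0],[0,0,0],0],[[0,-0.003,0],[0,0,0],0],[[0,-0.003,0],[0,0,0],0],[[0,-0.003,0],[0,0,0],0],[[0,-0.003,0],[0,0,0],0]]'; python3 -m creep '[[[0,-0.001,0],[0,0,0],0],[[0,-0.001,0],[0,0,0],0],[[0,-0.001,0],[0,0,0],0],[[0,-0.001,0],[0,0,0],0],[[0,-0.001,0],[0,0,0],0],[[0,-0.001,0],[0,0,0],0],[[0,-0.001,0],[0,0,0],0],[[0,-0.001,0],[0,0,0],0]]'
```

```text
t: 4.73
eef_pos: [0.4829, -0.1234, 0.1069]
orientation: [[0.999, 0.044, 0.0], [0.044, -0.999, -0.0], [0.0, 0.0, -1.0]]
force: [0.1, -5.1, 2.4]
opening: 0.016
finger_force: 20.0
t: 5.4
eef_pos: [0.4826, -0.1156, 0.1069]
orientation: [[0.999, 0.044, 0.0], [0.044, -0.999, -0.0], [0.0, 0.0, -1.0]]
force: [1.9, -3.3, 4.0]
opening: 0.0158
finger_force: 20.0
```

```bash
cat > chk.py <<'E'
# averages a few force readings along the track; exit 1 if above the limit
import sys
from h import *
F=[]
for _ in range(int(sys.argv[2]) if len(sys.argv)>2 else 3):
    optics.get_image("wrist"); F.append(read_state()["force"])
s=read_state(); u=np.array([-np.sin(np.radians(2.5)),np.cos(np.radians(2.5))])
f=np.array(F)[:,:2]@u; print("along",f.round(1),"mean",f.mean().round(2),s["eef_pos"].round(4),s["t"])
sys.exit(abs(f.mean())>float(sys.argv[1]))
E
python3 chk.py 6.2 && python3 -m creep '[[[0,-0.001,0],[0,0,0],0],[[0,-0.001,0],[0,0,0],0],[[0,-0.001,0],[0,0,0],0],[[0,-0.001,0],[0,0,0],0],[[0,-0.001,0],[0,0,0],0],[[0,-0.001,0],[0,0,0],0],[[0,-0.001,0],[0,0,0],0],[[0,-0.001,0],[0,0,0],0]]' | grep force && python3 chk.py 6.2 && python3 -m creep '[[[0,-0.001,0],[0,0,0],0],[[0,-0.001,0],[0,0,0],0],[[0,-0.001,0],[0,0,0],0],[[0,-0.001,0],[0,0,0],0],[[0,-0.001,0],[0,0,0],0],[[0,-0.001,0],[0,0,0],0],[[0,-0.001,0],[0,0,0],0],[[0,-0.001,0],[0,0,0],0]]' |grep force && python3 chk.py 6.2
```

```text
along [-3.8 -4.3 -3.6] mean -3.91 [ 0.4825 -0.1154  0.1068] 5.55False
```

```bash
sed -i 's/sys.exit(\(.*\))$/sys.exit(int(\1))/' chk.py
python3 -m creep '[[[0,-0.001,0],[0,0,0],0],[[0,-0.001,0],[0,0,0],0],[[0,-0.001,0],[0,0,0],0],[[0,-0.001,0],[0,0,0],0],[[0,-0.001,0],[0,0,0],0],[[0,-0.001,0],[0,0,0],0],[[0,-0.001,0],[0,0,0],0],[[0,-0.001,0],[0,0,0],0]]' | grep force && python3 chk.py 6.2 && python3 -m creep '[[[0,-0.001,0],[0,0,0],0],[[0,-0.001,0],[0,0,0],0],[[0,-0.001,0],[0,0,0],0],[[0,-0.001,0],[0,0,0],0],[[0,-0.001,0],[0,0,0],0],[[0,-0.001,0],[0,0,0],0],[[0,-0.001,0],[0,0,0],0],[[0,-0.001,0],[0,0,0],0]]' |grep force && python3 chk.py 6.2 && python3 -m creep '[[[0,-0.001,0],[0,0,0],0],[[0,-0.001,0],[0,0,0],0],[[0,-0.001,0],[0,0,0],0],[[0,-0.001,0],[0,0,0],0],[[0,-0.001,0],[0,0,0],0],[[0,-0.001,0],[0,0,0],0],[[0,-0.001,0],[0,0,0],0],[[0,-0.001,0],[0,0,0],0]]' |grep force && python3 chk.py 6.2
```

```text
force: [1.0, -4.6, 5.0]
finger_force: 20.0
along [-3.7 -3.4 -3.3] mean -3.46 [ 0.4822 -0.1074  0.1069] 6.3667
force: [0.8, -4.4, 5.0]
finger_force: 20.0
along [-4.4 -3.6 -3.5] mean -3.84 [ 0.4819 -0.0994  0.1069] 7.1833
force: [1.0, -5.3, 3.9]
finger_force: 20.0
along [-4.6 -3.5 -3.2] mean -3.77 [ 0.4815 -0.0914  0.1069] 8.0
```

```bash

python3 -m creep '[[[0,-0.001,0],[0,0,0],0],[[0,-0.001,0],[0,0,0],0],[[0,-0.001,0],[0,0,0],0],[[0,-0.001,0],[0,0,0],0],[[0,-0.001,0],[0,0,0],0],[[0,-0.001,0],[0,0,0],0],[[0,-0.001,0],[0,0,0],0],[[0,-0.001,0],[0,0,0],0]]' | grep force: && python3 chk.py 4.8 && python3 -m creep '[[[0,-0.001,0],[0,0,0],0],[[0,-0.001,0],[0,0,0],0],[[0,-0.001,0],[0,0,0],0],[[0,-0.001,0],[0,0,0],0],[[0,-0.001,0],[0,0,0],0],[[0,-0.001,0],[0,0,0],0],[[0,-0.001,0],[0,0,0],0],[[0,-0.001,0],[0,0,0],0]]' |grep force: && python3 chk.py 4.8 && python3 -m creep '[[[0,-0.001,0],[0,0,0],0],[[0,-0.001,0],[0,0,0],0],[[0,-0.001,0],[0,0,0],0],[[0,-0.001,0],[0,0,0],0],[[0,-0.001,0],[0,0,0],0],[[0,-0.001,0],[0,0,0],0],[[0,-0.001,0],[0,0,0],0],[[0,-0.001,0],[0,0,0],0]]' |grep force: && python3 chk.py 4.8
```

```text
force: [1.0, -4.8, 4.8]
finger_force: 20.0
along [-4.1 -4.4 -4.2] mean -4.25 [ 0.4812 -0.0835  0.1069] 8.8167
force: [2.0, -4.2, 4.2]
finger_force: 20.0
along [-3.  -2.9 -3.6] mean -3.17 [ 0.4809 -0.0755  0.1069] 9.6333
force: [2.1, -4.4, 3.9]
finger_force: 20.0
along [-3.  -4.3 -4.9] mean -4.07 [ 0.4805 -0.0675  0.1068] 10.45
```

```bash

python3 -m creep '[[[0,-0.001,0],[0,0,0],0],[[0,-0.001,0],[0,0,0],0],[[0,-0.001,0],[0,0,0],0],[[0,-0.001,0],[0,0,0],0],[[0,-0.001,0],[0,0,0],0],[[0,-0.001,0],[0,0,0],0],[[0,-0.001,0],[0,0,0],0],[[0,-0.001,0],[0,0,0],0]]' | grep force: && python3 chk.py 4.8 && python3 -m creep '[[[0,-0.001,0],[0,0,0],0],[[0,-0.001,0],[0,0,0],0],[[0,-0.001,0],[0,0,0],0],[[0,-0.001,0],[0,0,0],0],[[0,-0.001,0],[0,0,0],0],[[0,-0.001,0],[0,0,0],0],[[0,-0.001,0],[0,0,0],0],[[0,-0.001,0],[0,0,0],0]]' |grep force: && python3 chk.py 4.8 && python3 -m creep '[[[0,-0.001,0],[0,0,0],0],[[0,-0.001,0],[0,0,0],0],[[0,-0.001,0],[0,0,0],0],[[0,-0.001,0],[0,0,0],0],[[0,-0.001,0],[0,0,0],0],[[0,-0.001,0],[0,0,0],0],[[0,-0.001,0],[0,0,0],0],[[0,-0.001,0],[0,0,0],0]]' |grep force: && python3 chk.py 4.8
```

```text
force: [2.1, -4.3, 4.2]
finger_force: 20.0
along [-3.7 -4.1 -3.2] mean -3.67 [ 0.4802 -0.0595  0.1069] 11.2667
force: [1.5, -4.9, 5.2]
finger_force: 20.0
along [-3.7 -3.5 -3.4] mean -3.55 [ 0.4798 -0.0515  0.1068] 12.0833
force: [2.9, -9.2, 4.7]
finger_force: 20.0
along [-7.5 -7.8 -7.7] mean -7.66 [ 0.4795 -0.0444  0.1068] 12.9
```

```bash

python3 -m creep '[[[0,-0.0003,0],[0,0,0],0],[[0,-0.0003,0],[0,0,0],0],[[0,-0.0003,0],[0,0,0],0],[[0,-0.0003,0],[0,0,0],0],[[0,-0.0003,0],[0,0,0],0],[[0,-0.0003,0],[0,0,0],0],[[0,-0.0003,0],[0,0,0],0],[[0,-0.0003,0],[0,0,0],0]]' ; python3 chk.py 4.8
```

```text
t: 13.57
eef_pos: [0.4795, -0.0429, 0.1069]
orientation: [[0.999, 0.043, 0.001], [0.043, -0.999, -0.003], [0.001, 0.003, -1.0]]
force: [2.6, -10.1, 4.9]
opening: 0.016
finger_force: 20.0
along [-10.4 -10.9 -11. ] mean -10.78 [ 0.4795 -0.0428  0.1068] 13.7167
```

```bash

python3 -m creep '[[[0,0,0],[0,0,0],0.2],[[0,0,0],[0,0,0],0.3],[[0,0,0],[0,0,0],0.4],[[0,0,0],[0,0,0],0.5],[[0,0,0],[0,0,0],0.5],[[0,0,-0.01],[0,0,0],0.5],[[0,0,-0.02],[0,0,0],0.5],[[0,0,-0.03],[0,0,0],0.5]]'
python3 - <<'E'
from m import *
s=read_state();im,d=optics.get_image("wrist");cv2.imwrite("pics/w2.png",im);W=wcloud(d,s)
it,dt=optics.get_image("top");T=cloud("top",dt);cv2.imwrite("pics/t2.png",it)
th=np.radians(2.5);u=np.array([-np.sin(th),np.cos(th)]);v=np.array([np.cos(th),np.sin(th)])
for n,C,I in(("wrist",W,im),("top",T,it)):
    I=I.astype(int);red=(I[...,2]>I[...,1]+40)&(I[...,2]>I[...,0]+40)&(C[...,0]>.5)&(C[...,1]>.1)&(C[...,1]<.2)
    P=C[red]
    for k,m in(("block",P[:,2]>.126),("lug",(P[:,2]>.1)&(P[:,2]<.116))):
        Q=P[m]
        if len(Q)>5:
            a=Q[:,:2]@u;b=Q[:,:2]@v;print(n,k,len(Q),"along",np.percentile(a,[2,50,98]).round(4),"across",np.percentile(b,[2,98]).round(4),Q.mean(0).round(4))
    a=C[...,:2]@u;b=C[...,:2]@v
    z=C[...,2]
    c=(a>.02)&(a<.06)&(b>.44)&(b<.53)&(z>.101)&(z<.112)
    print(n,"cleat",c.sum(),np.percentile(a[c],[2,50,98]).round(4) if c.any() else 0)
print(s["t"],s["eef_pos"],s["force"],"tcp along/across",s["eef_pos"][:2]@u,s["eef_pos"][:2]@v)
E
```

```text
t: 14.38
eef_pos: [0.4777, -0.0408, 0.1649]
orientation: [[0.999, 0.044, -0.006], [0.044, -0.999, 0.001], [-0.006, -0.002, -1.0]]
force: [0.8, -0.5, -0.2]
opening: 0.0437
finger_force: 0.0
wrist lug 2095 along [0.1158 0.1173 0.1259] across [0.5106 0.5787] [0.5374 0.1422 0.1073]
wrist cleat 1210 [0.0371 0.0402 0.0451]
top block 71 along [0.1168 0.1256 0.133 ] across [0.5585 0.5795] [0.5636 0.15   0.1349]
top cleat 0 0
14.3833 [ 0.47765224 -0.04075066  0.16485772] [ 0.79375239 -0.51509653 -0.19095019] tcp along/across -0.06154677444227256 0.4754200991868392
```

View pics/w2.png

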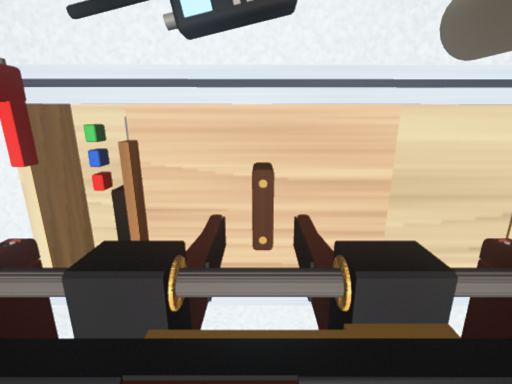

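The pull is at (263,205), free of both fingers. The stop is at (15,110), about 70 mm ahead of the cleat at (130,190). Next I move with shut fingers behind (+y of) the stop's block, to push it back.

```bash

python3 -m creep '[[[0,0,-0.015],[0,0,0],0],[[0.0157,-0.0368,0],[0,0,0],0],[[0.0157,-0.0368,0],[0,0,0],0],[[0.0157,-0.0368,0],[0,0,0],0],[[0.0157,-0.0368,0],[0,0,0],0],[[0.0157,-0.0368,0],[0,0,0],0],[[0.0157,-0.0368,0],[0,0,0],0],[[0,0,0],[0,0,0],0]]'
python3 - <<'E'
from m import *
s=read_state();im,d=optics.get_image("wrist");cv2.imwrite("pics/w3.png",im);W=wcloud(d,s)
th=np.radians(2.5);u=np.array([-np.sin(th),np.cos(th)]);v=np.array([np.cos(th),np.sin(th)])
I=im.astype(int);a=W[...,:2]@u;b=W[...,:2]@v;z=W[...,2]
red=(I[...,2]>I[...,1]+40)&(I[...,2]>I[...,0]+40)&(b>.49)&(a>.09)&(a<.16)
for k,m in(("block",z>.126),("lug",(z>.1)&(z<.116))):
    m=m&red
    if m.sum()>5: print(k,m.sum(),np.percentile(a[m],[1,50,99]).round(4),np.percentile(b[m],[1,99]).round(4))
print(s["t"],s["eef_pos"],s["opening"],s["eef_pos"][:2]@u,s["eef_pos"][:2]@v)
E
```

```text
t: 15.15
eef_pos: [0.564, 0.1897, 0.1797]
orientation: [[0.999, 0.05, -0.003], [0.05, -0.999, 0.002], [-0.002, -0.002, -1.0]]
force: [-0.2, 0.3, -0.7]
opening: 0.0007
finger_force: 0.0
block 819 [0.1175 0.1269 0.1501] [0.5576 0.605 ]
lug 209 [0.1172 0.1264 0.1349] [0.5379 0.5824]
15.15 [0.56395816 0.18965724 0.17967917] 0.0007019747974322773 0.16487721790085166 0.571694124484285
```

View pics/w3.png

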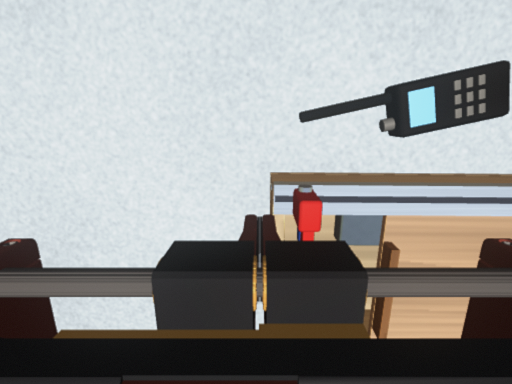

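The stop's block is at (308,212), with the shut fingers left of it (+y side) at (260,230). There is about 16 mm clear to descend.

```bash

python3 -m creep '[[[0,0,0.014],[0,0,0],0],[[0,0,0.014],[0,0,0],0],[[0,0,0.014],[0,0,0],0],[[0,0,0.012],[0,0,0],0],[[0,0,0.008],[0,0,0],0],[[0,0,0],[0,0,0],0],[[0,0,0],[0,0,0],0],[[0,0,0],[0,0,0],0]]'; python3 chk.py 20
python3 -m creep '[[[0,0.002,0],[0,0,0],0],[[0,0.002,0],[0,0,0],0],[[0,0.002,0],[0,0,0],0],[[0,0.002,0],[0,0,0],0],[[0,0.002,0],[0,0,0],0],[[0,0.002,0],[0,0,0],0],[[0,0.002,0],[0,0,0],0],[[0,0.002,0],[0,0,0],0]]'; python3 chk.py 20
```

```text
t: 15.87
eef_pos: [0.5639, 0.1832, 0.1204]
orientation: [[0.999, 0.043, 0.001], [0.043, -0.999, 0.0], [0.001, -0.0, -1.0]]
force: [0.8, 1.0, 0.4]
opening: 0.0004
finger_force: 0.0
along [-0.2  0.6 -0.2] mean 0.07 [0.5641 0.1836 0.1208] 16.0167
t: 16.68
eef_pos: [0.5643, 0.1676, 0.1196]
orientation: [[0.999, 0.044, 0.0], [0.044, -0.999, 0.001], [0.0, -0.001, -1.0]]
force: [0.5, 1.6, 0.1]
opening: 0.0004
finger_force: 0.8
along [ 1.   0.  -0.4] mean 0.24 [0.5643 0.1673 0.1196] 16.8333
```

```bash
cat > gap.py <<'E'
from m import *
import sys
s=read_state();im,d=optics.get_image("wrist");W=wcloud(d,s)
if len(sys.argv)>1: cv2.imwrite(sys.argv[1],im)
th=np.radians(2.5);u=np.array([-np.sin(th),np.cos(th)]);v=np.array([np.cos(th),np.sin(th)])
it,dt=optics.get_image("top");T=cloud("top",dt)
for n,C,I in(("wrist",W,im),("top",T,it)):
    I=I.astype(int);a=C[...,:2]@u;b=C[...,:2]@v;z=C[...,2]
    red=(I[...,2]>I[...,1]+40)&(I[...,2]>I[...,0]+40)&(b>.49)&(b<.6)&(a>.02)&(a<.16)
    for k,m in(("block",red&(z>.126)&(z<.142)),("lug",red&(z>.1)&(z<.116)),("cleat",~red&(a>0)&(a<.07)&(b>.44)&(b<.53)&(z>.1015)&(z<.112)),("pull",(abs(a+.064)<.03)&(abs(b-.477)<.05)&(z>.116)&(z<.132))):
        if m.sum()>5: print(n,k,m.sum(),np.percentile(a[m],[1,50,99]).round(4),np.percentile(b[m],[1,99]).round(4))
print(s["t"],s["eef_pos"],"tcp",s["eef_pos"][:2]@u,s["eef_pos"][:2]@v)
E
python3 -m creep '[[[0,0.005,0],[0,0,0],0],[[0,0.005,0],[0,0,0],0],[[0,0.005,0],[0,0,0],0],[[0,0.005,0],[0,0,0],0],[[0,0.005,0],[0,0,0],0],[[0,0.005,0],[0,0,0],0],[[0,0.005,0],[0,0,0],0],[[0,0.005,0],[0,0,0],0]]'; python3 gap.py pics/w4.png
```

```text
t: 17.5
eef_pos: [0.566, 0.1269, 0.1196]
orientation: [[0.999, 0.044, -0.0], [0.044, -0.999, 0.0], [-0.0, -0.0, -1.0]]
force: [-0.4, 1.7, -0.5]
opening: 0.0006
finger_force: 0.9
wrist block 407 [0.075  0.0836 0.0921] [0.5779 0.5827]
wrist lug 139 [0.0757 0.0868 0.0918] [0.5784 0.5826]
top block 29 [0.0734 0.0796 0.0854] [0.5711 0.5809]
top lug 81 [0.0721 0.0771 0.0822] [0.5096 0.5538]
top cleat 136 [0.0365 0.0404 0.0453] [0.4401 0.5277]
top pull 194 [-0.0721 -0.0651 -0.0579] [0.4469 0.5079]
17.5 [0.56604034 0.12690952 0.11960834] tcp 0.1020983992689785 0.5710373081264845
```

View pics/w4.png

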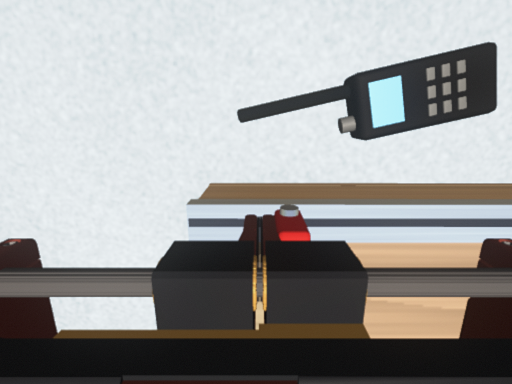

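The fingers (260,230) touch the red block (290,230), and the stop is moving back. About 27 mm is left, so 20 mm more, then small steps.

```bash

python3 -m creep '[[[0,0.0025,0],[0,0,0],0],[[0,0.0025,0],[0,0,0],0],[[0,0.0025,0],[0,0,0],0],[[0,0.0025,0],[0,0,0],0],[[0,0.0025,0],[0,0,0],0],[[0,0.0025,0],[0,0,0],0],[[0,0.0025,0],[0,0,0],0],[[0,0.0025,0],[0,0,0],0]]'; python3 gap.py; python3 chk.py 20 4
```

```text
t: 18.27
eef_pos: [0.5669, 0.1073, 0.1196]
orientation: [[0.999, 0.044, -0.0], [0.044, -0.999, 0.0], [-0.0, -0.0, -1.0]]
force: [0.5, 1.8, -0.3]
opening: 0.0003
finger_force: 0.8
wrist block 410 [0.0553 0.0638 0.0725] [0.5779 0.5826]
wrist lug 140 [0.0561 0.0673 0.0721] [0.5786 0.5826]
top block 26 [0.0534 0.0598 0.0653] [0.5709 0.5808]
top lug 85 [0.053  0.058  0.0631] [0.5115 0.5532]
top cleat 144 [0.0365 0.0404 0.058 ] [0.4401 0.5278]
top pull 195 [-0.0721 -0.065  -0.0579] [0.4469 0.5079]
18.2667 [0.56693997 0.10729636 0.11963913] tcp 0.08246466487349954 0.5710805674428753
along [ 0.  -0.  -0.9  0.6] mean -0.07 [0.567  0.1073 0.1197] 18.5667
```

```bash

python3 -m creep '[[[0,0.0006,0],[0,0,0],0],[[0,0.0006,0],[0,0,0],0],[[0,0.0006,0],[0,0,0],0],[[0,0.0006,0],[0,0,0],0],[[0,0.0006,0],[0,0,0],0],[[0,0.0006,0],[0,0,0],0],[[0,0.0006,0],[0,0,0],0],[[0,0.0006,0],[0,0,0],0]]'|egrep '^fo|fing'; python3 chk.py 0.9 4 && python3 -m creep '[[[0,0.0001,0],[0,0,0],0],[[0,0.0001,0],[0,0,0],0],[[0,0.0001,0],[0,0,0],0],[[0,0.0001,0],[0,0,0],0],[[0,0.0001,0],[0,0,0],0],[[0,0.0001,0],[0,0,0],0],[[0,0.0001,0],[0,0,0],0],[[0,0.0001,0],[0,0,0],0]]'|egrep '^fo|fing'; python3 chk.py 0.9 4 && python3 gap.py
```

```text
force: [0.0, 1.8, 0.5]
finger_force: 0.8
along [2.4 1.5 1.  1.2] mean 1.51 [0.5672 0.1026 0.1196] 19.4333
along [1.1 1.2 0.9 1.5] mean 1.2 [0.5672 0.1026 0.1196] 19.6333
```

```bash
sed -i 's/s\["t"\])/s["t"],"ff",round(float(s["finger_force"]),2))/' chk.py; python3 gap.py | grep -v wrist
python3 -m creep '[[[0,0.0001,0],[0,0,0],0],[[0,0.0001,0],[0,0,0],0],[[0,0.0001,0],[0,0,0],0],[[0,0.0001,0],[0,0,0],0],[[0,0.0001,0],[0,0,0],0],[[0,0.0001,0],[0,0,0],0],[[0,0.0001,0],[0,0,0],0],[[0,0.0001,0],[0,0,0],0]]'|egrep '^fo|fing'; python3 chk.py 2.2 4 && python3 -m creep '[[[0,0.0001,0],[0,0,0],0],[[0,0.0001,0],[0,0,0],0],[[0,0.0001,0],[0,0,0],0],[[0,0.0001,0],[0,0,0],0],[[0,0.0001,0],[0,0,0],0],[[0,0.0001,0],[0,0,0],0],[[0,0.0001,0],[0,0,0],0],[[0,0.0001,0],[0,0,0],0]]'|egrep '^fo|fing'; python3 chk.py 2.2 4
```

```text
top block 22 [0.0505 0.0555 0.0603] [0.5706 0.5802]
top lug 92 [0.0484 0.0536 0.0586] [0.5113 0.5533]
top cleat 139 [0.0371 0.0405 0.0534] [0.4401 0.5278]
top pull 196 [-0.072  -0.065  -0.0579] [0.4469 0.5079]
19.6333 [0.56715625 0.10264975 0.11963084] tcp 0.07781304381335921 0.5710939598382011
force: [-0.2, 1.9, 0.1]
finger_force: 0.7
along [0.6 1.9 1.8 2.5] mean 1.72 [0.5672 0.1019 0.1196] 20.6 ff 0.73
force: [1.6, 1.3, -0.3]
finger_force: 0.8
along [1.8 1.1 1.8 0.9] mean 1.42 [0.5672 0.1011 0.1196] 21.4667 ff 0.7
```

```bash
sed -i 's/^sys.exit.*/sys.exit(int(abs(f.mean())>float(sys.argv[1]) or (len(sys.argv)>3 and s["finger_force"]>float(sys.argv[3]))))/' chk.py
python3 -m creep '[[[0,0.0001,0],[0,0,0],0],[[0,0.0001,0],[0,0,0],0],[[0,0.0001,0],[0,0,0],0],[[0,0.0001,0],[0,0,0],0],[[0,0.0001,0],[0,0,0],0],[[0,0,0],[0,0,0],0],[[0,0,0],[0,0,0],0],[[0,0,0],[0,0,0],0]]'|egrep '^fo|fing'; python3 chk.py 2.3 3 1.0 && python3 -m creep '[[[0,0.0001,0],[0,0,0],0],[[0,0.0001,0],[0,0,0],0],[[0,0.0001,0],[0,0,0],0],[[0,0.0001,0],[0,0,0],0],[[0,0.0001,0],[0,0,0],0],[[0,0,0],[0,0,0],0],[[0,0,0],[0,0,0],0],[[0,0,0],[0,0,0],0]]'|egrep '^fo|fing' && python3 chk.py 2.3 3 1.0 && python3 -m creep '[[[0,0.0001,0],[0,0,0],0],[[0,0.0001,0],[0,0,0],0],[[0,0.0001,0],[0,0,0],0],[[0,0.0001,0],[0,0,0],0],[[0,0.0001,0],[0,0,0],0],[[0,0,0],[0,0,0],0],[[0,0,0],[0,0,0],0],[[0,0,0],[0,0,0],0]]'|egrep '^fo|fing' && python3 chk.py 2.3 3 1.0
```

```text
force: [-0.1, 1.8, 0.3]
finger_force: 0.7
along [1.4 0.8 2. ] mean 1.41 [0.5672 0.1006 0.1196] 22.2833 ff 0.68
force: [-0.6, 1.4, -0.5]
finger_force: 0.7
along [1.1 0.9 1.2] mean 1.08 [0.5673 0.1001 0.1197] 23.1 ff 0.69
force: [-0.3, 1.4, 0.2]
finger_force: 0.7
along [1.6 1.5 1. ] mean 1.39 [0.5673 0.0996 0.1196] 23.9167 ff 0.69
```

```bash
python3 gap.py | grep -v wrist
python3 -m creep '[[[0,0.0001,0],[0,0,0],0],[[0,0.0001,0],[0,0,0],0],[[0,0.0001,0],[0,0,0],0],[[0,0.0001,0],[0,0,0],0],[[0,0.0001,0],[0,0,0],0],[[0,0,0],[0,0,0],0],[[0,0,0],[0,0,0],0],[[0,0,0],[0,0,0],0]]'|egrep '^fo|fing'; python3 chk.py 2.3 3 1.0 && python3 -m creep '[[[0,0.0001,0],[0,0,0],0],[[0,0.0001,0],[0,0,0],0],[[0,0.0001,0],[0,0,0],0],[[0,0.0001,0],[0,0,0],0],[[0,0.0001,0],[0,0,0],0],[[0,0,0],[0,0,0],0],[[0,0,0],[0,0,0],0],[[0,0,0],[0,0,0],0]]'|egrep '^fo|fing' && python3 chk.py 2.3 3 1.0 && python3 -m creep '[[[0,0.0001,0],[0,0,0],0],[[0,0.0001,0],[0,0,0],0],[[0,0.0001,0],[0,0,0],0],[[0,0.0001,0],[0,0,0],0],[[0,0.0001,0],[0,0,0],0],[[0,0,0],[0,0,0],0],[[0,0,0],[0,0,0],0],[[0,0,0],[0,0,0],0]]'|egrep '^fo|fing' && python3 chk.py 2.3 3 1.0
```

```text
top block 24 [0.0466 0.052  0.0577] [0.5711 0.5801]
top lug 76 [0.0463 0.0501 0.0541] [0.5113 0.5533]
top cleat 148 [0.0365 0.0406 0.051 ] [0.4401 0.5279]
top pull 196 [-0.0721 -0.065  -0.0578] [0.4469 0.5078]
23.9167 [0.56729814 0.09961314 0.11964746] tcp 0.07477313143662175 0.5711032646379569
force: [-0.1, 1.0, -0.8]
finger_force: 0.7
along [0.9 0.7 0.6] mean 0.72 [0.5673 0.0991 0.1196] 24.8333 ff 0.69
force: [-0.0, 2.4, 0.5]
finger_force: 0.9
along [1.8 1.8 1.9] mean 1.82 [0.5673 0.0986 0.1196] 25.65 ff 0.93
force: [1.1, 3.8, -0.2]
finger_force: 2.1
along [4.4 4.  5. ] mean 4.47 [0.5674 0.0983 0.1197] 26.4667 ff 2.25
```

```bash

python3 -m creep '[[[0,-0.003,0],[0,0,0],0],[[0,-0.006,0],[0,0,0],0],[[0,-0.006,0],[0,0,0],0],[[0,0,-0.02],[0,0,0],0],[[0,0,-0.02],[0,0,0],0],[[0,0,-0.02],[0,0,0],0],[[-0.0157,0.0253,0],[0,0,0],0.6],[[-0.0157,0.0253,0],[0,0,0],0.6]]';python3 -m creep '[[[-0.0157,0.0253,0],[0,0,0],0.6],[[-0.0157,0.0253,0],[0,0,0],0.6],[[-0.0157,0.0253,0],[0,0,0],0.6],[[-0.0157,0.0253,0],[0,0,0],0.6],[[0,0,0],[0,0,0],0.6],[[0,0,0],[0,0,0],0.6],[[0,0,0],[0,0,0],0.6],[[0,0,0],[0,0,0],0.6]]'; python3 gap.py pics/w5.png
```

```text
t: 27.13
eef_pos: [0.538, 0.0616, 0.1812]
orientation: [[0.999, 0.046, 0.003], [0.046, -0.999, -0.001], [0.003, 0.001, -1.0]]
force: [0.3, 0.3, 0.3]
opening: 0.0102
finger_force: 0.0
t: 27.8
eef_pos: [0.4796, -0.0418, 0.1796]
orientation: [[0.999, 0.045, -0.0], [0.045, -0.999, 0.0], [-0.0, -0.0, -1.0]]
force: [-0.4, 0.1, -0.4]
opening: 0.0526
finger_force: 0.0
wrist block 1226 [0.0448 0.0517 0.0622] [0.5564 0.5816]
wrist lug 1800 [0.0377 0.0456 0.0549] [0.4919 0.5794]
wrist cleat 660 [0.0368 0.0395 0.0453] [0.4431 0.5274]
wrist pull 1498 [-0.0724 -0.0644 -0.0571] [0.4482 0.51  ]
27.8 [ 0.47964601 -0.04180039  0.17958386] tcp -0.06268247367782744 0.4773661843663241
```

View pics/w5.png

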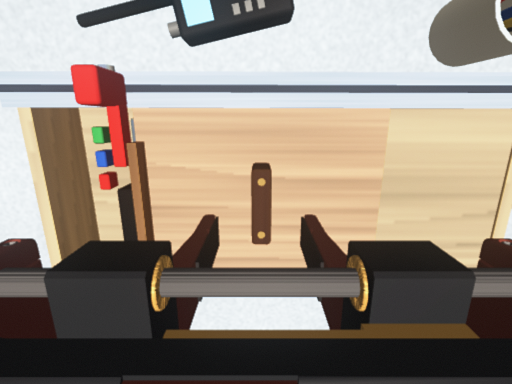

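The lug (120,140) lies alongside the cleat (135,190), and the pull is at (261,205). A zoom will check the contact.

```bash
python3 -c "
import cv2
i=cv2.imread('pics/w5.png')[120:190,90:170];cv2.imwrite('pics/w5c.png',cv2.resize(i,None,fx=8,fy=8,interpolation=0))"
```

```text
(no output)
```

View pics/w5c.png

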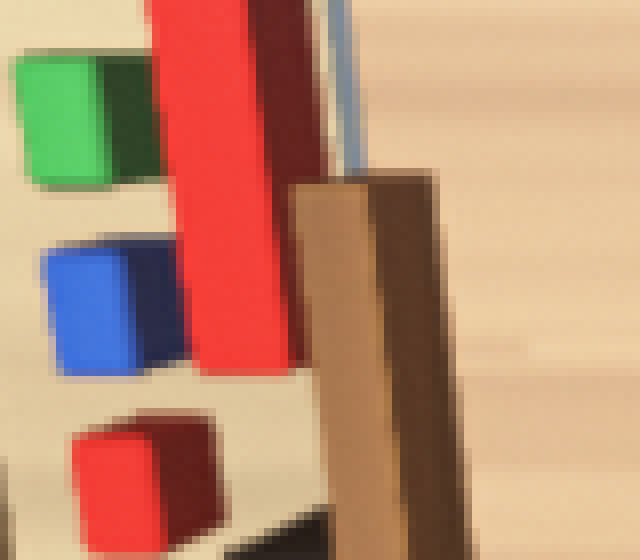

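Zoomed, the lug's face (300,320) butts directly against the cleat (320,320), so they are in contact. Next I re-grip the pull, biased slightly to −y so closing cannot push the lid into the stop.

```bash

python3 -m creep '[[[0,0.0023,0.014],[0,0,0],0.6],[[0,0,0.014],[0,0,0],0.6],[[0,0,0.014],[0,0,0],0.6],[[0,0,0.014],[0,0,0],0.6],[[0,0,0.01],[0,0,0],0.6],[[0,0,0.006],[0,0,0],0.5],[[0,0,0],[0,0,0],0.4],[[0,0,0],[0,0,0],0.35]]' 10;python3 -m creep '[[[0,0,0],[0,0,0],0.3],[[0,0,0],[0,0,0],0.2],[[0,0,0],[0,0,0],0.1],[[0,0,0],[0,0,0],0],[[0,0,0],[0,0,0],0],[[0,0,0],[0,0,0],0],[[0,0,0],[0,0,0],0],[[0,0,0],[0,0,0],0]]' 10; python3 gap.py|grep pull; python3 chk.py 20
```

```text
t: 28.57
eef_pos: [0.4792, -0.0449, 0.1072]
orientation: [[0.999, 0.044, -0.001], [0.044, -0.999, 0.0], [-0.001, -0.0, -1.0]]
force: [-0.2, 1.1, 0.3]
opening: 0.0362
finger_force: 0.0
t: 29.23
eef_pos: [0.4798, -0.0446, 0.1085]
orientation: [[0.999, 0.044, 0.002], [0.044, -0.999, 0.001], [0.002, -0.001, -1.0]]
force: [-0.9, 4.5, 5.5]
opening: 0.0159
finger_force: 10.0
wrist pull 2880 [-0.082  -0.0661 -0.0499] [0.4482 0.5101]
along [4.2 4.3 4.9] mean 4.5 [ 0.4798 -0.0446  0.1086] 29.4833 ff 10.0
```

```bash

python3 -m creep '[[[0,0.002,0],[0,0,0],0],[[0,0.002,0],[0,0,0],0],[[0,0.002,0],[0,0,0],0],[[0,0.002,0],[0,0,0],0],[[0,0.002,0],[0,0,0],0],[[0,0.002,0],[0,0,0],0],[[0,0.002,0],[0,0,0],0],[[0,0.002,0],[0,0,0],0]]' 15; python3 gap.py; python3 chk.py 20
```

```text
t: 30.15
eef_pos: [0.4805, -0.0606, 0.1086]
orientation: [[0.999, 0.044, 0.002], [0.044, -0.999, 0.001], [0.002, -0.001, -1.0]]
force: [0.1, 4.8, 5.6]
opening: 0.0159
finger_force: 15.0
wrist lug 4760 [0.0205 0.0457 0.0547] [0.4922 0.5798]
wrist cleat 1144 [0.0192 0.0209 0.0278] [0.4573 0.528 ]
wrist pull 2773 [-0.0927 -0.0816 -0.0657] [0.4482 0.5101]
top block 72 [0.0461 0.0534 0.0601] [0.5573 0.58  ]
top cleat 8 [0.0193 0.0228 0.0266] [0.442  0.4444]
30.15 [ 0.48050798 -0.06059639  0.10860019] tcp -0.08149818410388063 0.4774074696662677
along [4.1 2.8 3.6] mean 3.5 [ 0.4805 -0.0609  0.1086] 30.4 ff 15.0
```

```bash

python3 -m creep '[[[0,0,0],[0,0,0],0.2],[[0,0,0],[0,0,0],0.3],[[0,0,0],[0,0,0],0.45],[[0,0,0],[0,0,0],0.6],[[0,0,0],[0,0,0],0.6],[[0,0,-0.015],[0,0,0],0.6],[[0,0,-0.02],[0,0,0],0.6],[[0,0,-0.035],[0,0,0],0.6]]'; python3 gap.py pics/w6.png; python3 - <<'E'
from m import *
s=read_state();im,d=optics.get_image("wrist");W=wcloud(d,s)
th=np.radians(2.5);u=np.array([-np.sin(th),np.cos(th)]);v=np.array([np.cos(th),np.sin(th)])
I=im.astype(int);a=W[...,:2]@u;b=W[...,:2]@v;z=W[...,2]
red=(I[...,2]>I[...,1]+40)&(I[...,2]>I[...,0]+40)&(b>.49)&(b<.545)&(a>.03)&(a<.07)
m=red&(z>.104)&(z<.112);print("lug top",np.percentile(a[m],[2,5,50,95,98]).round(4),z[m].mean())
c=~red&(a>.0)&(a<.035)&(b>.5)&(b<.525)&(z>.1035)&(z<.109);print("cleat top",np.percentile(a[c],[2,5,50,95,98]).round(4),z[c].mean())
E
```

```text
t: 31.07
eef_pos: [0.4783, -0.0607, 0.1745]
orientation: [[0.999, 0.044, -0.007], [0.044, -0.999, 0.001], [-0.007, -0.001, -1.0]]
force: [0.4, -0.3, 0.4]
opening: 0.0526
finger_force: 0.0
wrist block 1359 [0.0447 0.0512 0.0619] [0.5563 0.5811]
wrist lug 2089 [0.0204 0.0456 0.055 ] [0.4922 0.5797]
wrist cleat 728 [0.019  0.0215 0.0275] [0.4432 0.5271]
wrist pull 1611 [-0.0902 -0.0824 -0.0745] [0.448 0.51 ]
31.0667 [ 0.47830998 -0.06074178  0.17449163] tcp -0.08154755168760959 0.4752052109566657
lug top [0.0449 0.0451 0.0485 0.0542 0.0548] 0.10888697285150754
cleat top [0.0192 0.0195 0.0229 0.0268 0.0272] 0.10542320275435901
```

View pics/w6.png

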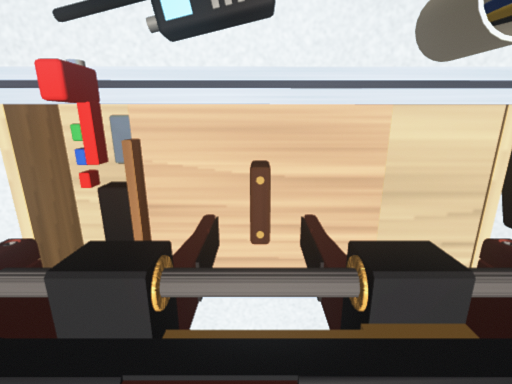

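The lug (90,135) now stands clear of the cleat (133,190). The measured gap is 17.5 mm, the stop has not moved, and the fingers are clear of the pull.

```bash
python3 -m creep '[[[0,0,-0.01],[0,0,0],0.6],[[0,0,-0.01],[0,0,0],0.6],[[0,0,-0.01],[0,0,0],0.6],[[0,0,0],[0,0,0],0.6],[[0,0,0],[0,0,0],0.6],[[0,0,0],[0,0,0],0.6],[[0,0,0],[0,0,0],0.6],[[0,0,0],[0,0,0],0.6]]' && python3 -c "
from cell import bot; print(bot.close_job())"
```

```text
t: 31.88
eef_pos: [0.4798, -0.0609, 0.2069]
orientation: [[0.999, 0.044, -0.001], [0.044, -0.999, 0.0], [-0.001, -0.0, -1.0]]
force: [-0.1, -0.1, 0.6]
opening: 0.0525
finger_force: 0.0
the job is handed in; nothing more can be done
None
```

The job is handed in: I slid the lid until it bound at about 10.8 N, ran the stop back against its cleat (about 3 N on the lid, below the 4–5 N that frees it), then drew the lid back 17.5 mm, where it runs free, and let go.

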